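Level the tilted board and lock the holder

TASK

The circuit board in the holder is tilted up for inspection and must be locked level for fitting parts. With the fingertips, press the frame's raised far bar down until the board is level and the middle notch of the locking disc is in line with the lock bar, then push the bar's red button fully home so that the bar goes through the notch. Only press and push, gently, on bare frame and button and not on the board: do not grip anything or lift or shift the holder, leave the things around it alone, and end with the hand clear.

Things in the scene. Friction and masses are not known exactly. Their poses are not given: they have to be found in the camera images.
- board_holder: Circuit board holder, about 3 kg, loose on rubber feet: dark base 150 (x) x 216 (y) x 16 mm, two posts, a swinging frame between. Origin on the worktop under the frame's middle, z up. The frame's pivot is parallel to y, at x 0, z 100 mm. Its -y side, outwards: post (y -66 to -78, top z 148), notched steel disc (-82 to -92), dark guide block (-98 to -120, x +-15, top z 148), lock bar with red button.
- work_board: Blue circuit board 168 x 100 mm clamped in the frame, delicate components on its upper side; it turns with the frame. Origin 4 mm below the pivot axis, under the board's middle. A 4 mm gap parts its far end from the far bar.
- board_frame (a joint): Tilt of the aluminium frame (196 mm in x, 120 in y) with board and disc, rad: 0 level, positive = far (+x) side up, range -0.9 to 0.9, starts at 0.28 to 0.6. Stiff hinge (0.25 N m, about 3 N at the far bar): it stays where it is left, and nothing stops it at level.
- far_bar: The frame's far cross bar, a bare bar 10 mm wide, 102 mm long (y), 12 mm high, raised at the start; origin in the middle of its top. Level, that is at x 93, y 0, z 106 mm in the holder's frame; at tilt t its x is 93 cos t - 6 sin t and its z 100 + 93 sin t + 6 cos t. It turns with the frame.
- disc_slot (a point): Point in the locking disc's middle notch where the lock bar's axis passes when the frame is level (then x 0, y -87, z 132 mm in the holder's frame). The disc (80 mm across, 10 mm thick) turns with the frame; it has three notches in its rim, 14 mm wide, 17 mm deep: this one, uppermost at level, and one 45 degrees to either side.
- lock_bar (a joint): Travel of the lock bar, m: 0 drawn out, 0.030 fully home (button against the guide block). A round 10 mm steel bar with a ball nose that slides toward the holder's +y; starts at 0 to 0.004, meets the disc at 0.008, is through it at 0.018. About 2 N of friction; stays where left. It passes only through a notch: freely within 0.06 rad of level, with more force slightly beyond.
- red_button: The lock bar's red mushroom button, 28 mm across, 12 mm thick, pushed toward the holder's +y. Origin in the middle of its outer face, at x 0, y -162 mm + lock_bar value, z 132 mm in the holder's frame. Nothing stands beyond it for 60 mm at that height.
- heat_sink: finned grey aluminium heat sink, 36 x 40 x 22 mm, loose, standing near the holder: to be left alone. Origin under its middle.
- terminal_block: green screw terminal block, 10 x 40 x 12 mm, loose, standing near the holder: to be left alone. Origin under its middle.
- kapton_tape: roll of amber tape lying flat, 57 x 63 x 12 mm, loose, standing near the holder: to be left alone. Origin under its middle.
- big_capacitor: dark blue can capacitor standing on end, 22 mm across, 40 mm high, loose; it topples easily, standing near the holder: to be left alone. Origin under its middle.

How it is judged:
By the outcome, as a careful person would: the job done as asked, in the order asked, and still so for the second after the job is handed in, with the robot touching nothing.
It also fails if it takes over 42 s, if anything falls off the work surface, if the arm or the gripper's body presses on something with over 40 N, if the wrist force passes 120 N, or if a joint passes its speed limit or range.

ROBOT

A 6-joint arm with a two-finger parallel gripper is mounted at the origin on a cart in front of the work surface, level with it; the furniture and walls round the work are solid. World frame = base frame: x ahead of the robot, y to its left, z up, the work surface at z = 0. Lengths are in mm, angles in rad, forces in N, time in s.
With the tool pointing down it reaches from about 400 to 925 mm from the base axis. Payload 12.5 kg.
Tool frame: the origin (TCP) lies on the front face of the gripper's body, between the roots of the fingers; the fingertips stand 78 mm ahead of it and the grasp point (between the pads) lies 59 mm ahead of it (env.nose_length is the distance from the TCP to the fingertips, in mm); z points along the fingers, y is the line along which they close (so a half turn about z gives the same grasp; the last joint's range is limited). The gripper opens to 95 mm and grips with 3 to 60 N. Pads are 20 mm wide; open, the fingers measure 119 mm over their backs; the gripper's body (75 mm by 180 mm) begins 59 mm behind the grasp point.
Start: joints at [-1.215, 0.491, 1.559, -0, 1.092, -0.106], TCP at [278.497, -559.533, 292.261] pointing down, gripper open.
Joint ranges: [-3.1, 3.1], [-0.84, 2.19], [0.05, 2.79], [-1.13, 4.28], [0.06, 2.93], [-2.69, 2.69]. Speed limits (rad/s): [2.22, 2.22, 2.79, 3.14, 3.14, 3.14].

INTERFACE

Orientations are given as [roll, pitch, yaw] about the fixed x, y, z axes, in that order (R = Rz(yaw) Ry(pitch) Rx(roll)).
In Python, from cell import env gives the robot as it stands.
- The arm moves only by the tool jog_arm, never from a script. Its argument "motion" is a list of rows, each a list of 7 numbers: the turn, a rotation vector about the tool's x, y, z in degrees, then the shift along the tool's x, y, z in mm, then the finger opening in mm, from 0 to 95.1. In form: [[wx, wy, wz, x, y, z, hand], ...]. A call has 1 to 10 rows; each row shifts and turns the commanded pose from where the row before left it, along the tool's axes as they then stand; what a row does not reach is not made up. A row lasts 1/8 s, in which the tool goes at most 62.5 mm and 10.7 degrees, less where a joint would pass 70% of its speed; a pose out of reach is approached as far as the arm can. A call is refused whole if a number of a shift passes 62.5 or a number of a turn 10.7, either way. A call with a gripper value outside its range is refused whole. The fingers move at their own pace and stop on an object; the grip force is fixed at half the most. Time passes only in rows, so rows that do not move let the fingers close. It gives the time, the measured TCP pose, the force, the opening and the grip force at its end, in the units of the state.
- env.state(): the state, without advancing time (a new reading comes with each control period).
- env.read_camera(name): name is "side" or "top"; returns a dict with "color" (384x512x3 uint8, red, green, blue), "z_map" (384x512 float32, mm along the optical axis (not along the pixel's ray), 0 where there is no reading), "camera_matrix" (3x3 intrinsics, pixels), "world_to_cam" (4x4, takes a point from world to camera coordinates). Camera axes: x right, y up, looking along -z (the intrinsics and any distortion apply to the point x, -y, -z); pixel columns grow to the right and rows downward; lengths in mm; the calibration is good to about 2 mm. A picture is of the moment at which its call begins.
- env.job_done(): hands the job in; it is judged then, once.
Trained networks look in the newest picture that a camera, given by its name, has taken for a name from the list of things; names that differ only in an ending like _2 or _b are one class to them, and where a whole thing is asked for, a point or a joint stands for the part that bears it (a point fixed in the world has none). Each returns a list of dicts, best first, with "score" (0 to 1); they miss things now and then, are a little off and sometimes report something else, mostly with a low value. They report only what shows in the picture. A call takes as long as a camera call.
- env.recognise(camera, thing): "location" ([column, row] in pixels, amid what is visible of it).
The state is a dict: "t": time; "joints": joint angles; "qvel": joint speeds; "tau": joint torques, N m; "eef_pos": TCP position; "tcp_rot": TCP orientation; "ft_force": force on the tool from outside, world axes, zero at the start; "moment": the same for the moment, N m; "opening": opening from 0.0 (shut) to 1.0 (fully open); "grip_force": force on a finger pad.
Only numpy, scipy, OpenCV 4.12 (cv2) and the standard library are available. Lean on these libraries where they do the work, as an engineer would, in place of code of your own. Each camera call takes 0.05 s, during which the arm holds its last target. There are 200 camera calls.

## Working session

There is one attempt and no reset: what is moved stays moved. The work goes in short steps, Python scripts to look and compute and a tool call to move; the robot and the scene stay as the last step left them, time stands still between calls to the robot, and variables do not carry over. Pictures are saved under pics/ and viewed, at most 10 in all, crops included, and the job is handed in when it is done.

Besides the shell and the picture viewer there is one more tool, called after "Request:" as name([rows], argument=value, ...), one row to a line, values as JSON. jog_arm: Moves the arm, as the interface text tells. Its arguments: {"type":"object","properties":{"motion":{"type":"array"}},"required":["motion"]}

```bash
mkdir -p pics
cat > h.py <<'E'
import numpy as np, cv2
from cell import env
def deproj(c,u,v,z=None):
    K=c["camera_matrix"]; z=c["z_map"][int(v),int(u)] if z is None else z
    p=np.array([(u-K[0,2])/K[0,0]*z,-(v-K[1,2])/K[1,1]*z,-z,1.])
    return (np.linalg.inv(c["world_to_cam"])@p)[:3]
def cloud(c):
    K=c["camera_matrix"]; z=c["z_map"].astype(float); v,u=np.mgrid[:z.shape[0],:z.shape[1]]
    P=np.stack([(u-K[0,2])/K[0,0]*z,-(v-K[1,2])/K[1,1]*z,-z,np.ones_like(z)],-1)
    W=P@np.linalg.inv(c["world_to_cam"]).T; W=W[...,:3]; W[z<=0]=np.nan
    return W
def proj(c,p):
    K=c["camera_matrix"]; q=c["world_to_cam"]@np.append(p,1.)
    return K[0,0]*q[0]/-q[2]+K[0,2], K[1,1]*-q[1]/-q[2]+K[1,2]
E
python3 - <<'E'
from h import *
for n in("top","side"):
    c=env.read_camera(n); cv2.imwrite(f"pics/{n}0.png",cv2.resize(c["color"][...,::-1],(800,600)))
    print(n,np.round(np.linalg.inv(c["world_to_cam"])[:3,3]))
    for t in["board_holder","work_board","far_bar","disc_slot","red_button","heat_sink","terminal_block","kapton_tape","big_capacitor"]:
        for r in env.recognise(n,t)[:2]:
            u,v=r["location"]; print(t,round(r["score"],2),np.round([u,v]),np.round(deproj(c,u,v)))
s=env.state();print(s["t"],s["tcp_rot"],s["eef_pos"])
E
```

```text
top [ 374. -240.  926.]
board_holder 0.55 [238. 210.] [ 515. -173.  108.]
work_board 0.61 [229. 201.] [ 534. -150.  104.]
far_bar 0.64 [244. 167.] [ 608. -173.  142.]
far_bar 0.37 [289. 168.] [ 653. -277.   39.]
disc_slot 0.68 [231. 208.] [ 520. -155.   99.]
heat_sink 0.5 [254. 272.] [ 387. -229.   19.]
terminal_block 0.5 [234. 202.] [ 533. -161.  104.]
kapton_tape 0.67 [254. 155.] [ 684. -183.    7.]
kapton_tape 0.52 [296. 218.] [ 511. -301.  139.]
big_capacitor 0.66 [252. 156.] [ 683. -177.    4.]
big_capacitor 0.49 [289. 169.] [ 650. -278.   39.]
side [ 321. -953.  499.]
board_holder 0.58 [230. 204.] [ 498. -304.  134.]
work_board 0.64 [217. 176.] [ 524. -113.   96.]
disc_slot 0.69 [225. 188.] [ 500. -267.  145.]
heat_sink 0.61 [166. 251.] [ 395. -243.   24.]
terminal_block 0.61 [170. 224.] [ 420. -135.   12.]
terminal_block 0.28 [292. 216.] [ 671. -163.    6.]
kapton_tape 0.68 [294. 216.] [ 678. -164.    4.]
big_capacitor 0.51 [310. 238.] [ 656. -288.   31.]
1.0 [ 3.14149826e+00 -2.51780306e-05  4.61790848e-01] [ 278.50763718 -559.53172597  292.25736096]
```

View pics/top0.png

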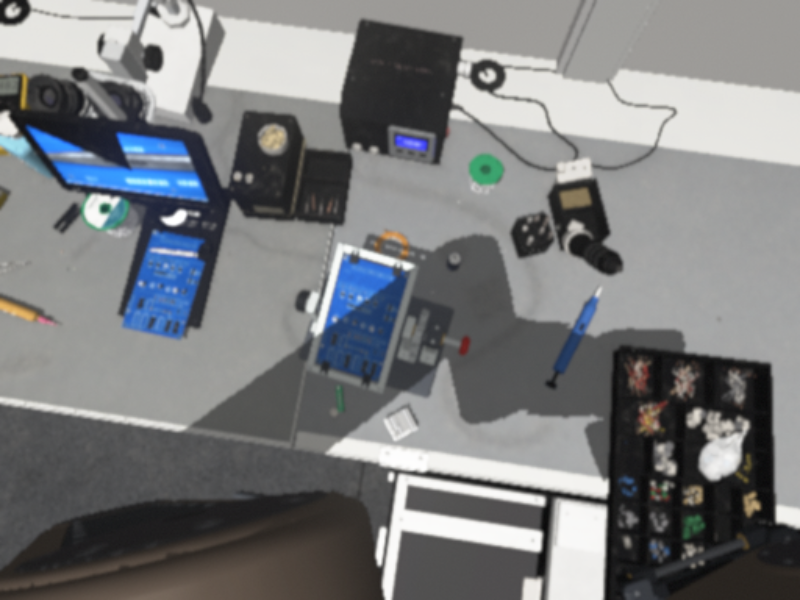

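View pics/side0.png

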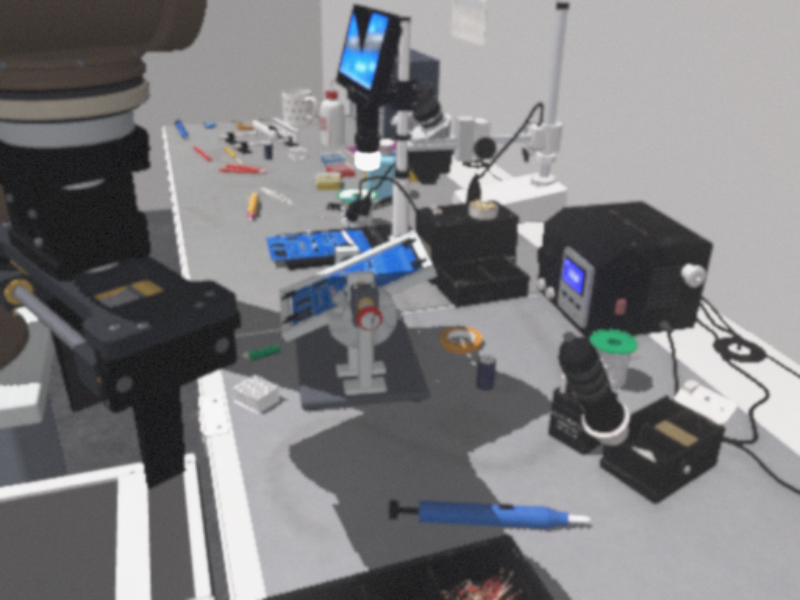

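The top view shows the holder at about (365,320), with the far bar up at (375,255), the red button at (465,345), the tape at (392,243) behind the far bar and the capacitor at (455,260). The side view shows the far side raised and the red button at (368,317). Next I'll fit the pose from depth.

```bash
cat > fit.py <<'E'
from h import *
def blue_red(c):
    h=cv2.cvtColor(c["color"],cv2.COLOR_RGB2HSV); H,S,V=h[...,0],h[...,1],h[...,2]
    return (H>95)&(H<125)&(S>110)&(V>40), ((H<8)|(H>172))&(S>120)&(V>50)
def plane(P):
    P=P.copy()
    for _ in range(6):
        m=P.mean(0); n=np.linalg.svd(P-m,full_matrices=False)[2][2]; n*=np.sign(n[2]); d=(P-m)@n; P=P[abs(d)<max(2.5,1.5*d.std())] if len(P)>50 else P
    return m,n,d.std(),len(P)
E
python3 - <<'E'
from fit import *
for n in("top","side"):
    c=env.read_camera(n); W=cloud(c); b,r=blue_red(c)
    k=b&(W[...,2]>55)&(W[...,2]<170)&(abs(W[...,0]-520)<130)&(abs(W[...,1]+170)<100)
    m,nn,s,N=plane(W[k]); print(n,"board",m.round(1),nn.round(3),"tilt",np.arccos(nn[2]).round(3),"yaw",np.arctan2(-nn[1],-nn[0]).round(3),s.round(2),N)
    k=r&(W[...,2]>90)&(W[...,2]<170)&(abs(W[...,0]-510)<60)&(abs(W[...,1]+310)<60)
    P=W[k]; v,u=np.nonzero(k); print("red",len(P),np.median(P,0).round(1),P.min(0).round(),P.max(0).round(),"px",u.mean().round(1),v.mean().round(1),u.min(),u.max(),v.min(),v.max())
    # frame-ish + board in-plane
    d=(W-m)@nn; k=(abs(d)<6)&(abs(W[...,0]-520)<130)&(abs(W[...,1]+170)<110)&(W[...,2]>45)
    k=cv2.morphologyEx(k.astype(np.uint8),cv2.MORPH_OPEN,np.ones((3,3)))
    nl,L,st,_=cv2.connectedComponentsWithStats(k); i=1+st[1:,4].argmax(); P=W[L==i]
    ex=np.array([nn[2],0,-nn[0]]);ex/=np.linalg.norm(ex); ey=np.cross(nn,ex)
    q=np.c_[(P-m)@ex,(P-m)@ey].astype(np.float32); R=cv2.minAreaRect(q); print("frame rect",R, "centre",(m+R[0][0]*ex+R[0][1]*ey).round(1))
    # base top
    k=(W[...,2]>11)&(W[...,2]<21)&(abs(W[...,0]-520)<130)&(abs(W[...,1]+190)<130)
    P=W[k][:,:2].astype(np.float32); print("base",len(P),P.min(0),P.max(0),cv2.minAreaRect(P))
E
```

```text
top board [ 532.2 -154.1  103.4] [-0.386  0.059  0.921] tilt 0.401 yaw -0.151 1.17 2468
red 44 [ 504.4 -304.   144.8] [ 494. -309.  138.] [ 517. -299.  148.] px 296.9 221.0 294 299 216 226
frame rect ((-1.4380340576171875, -0.41011810302734375), (120.05978393554688, 173.0055389404297), 82.06800842285156) centre [ 530.9 -154.5  102.9]
base 1336 [ 390.36108 -290.3859 ] [649.5528   -60.067577] ((527.5718383789062, -174.62432861328125), (215.58563232421875, 271.44744873046875), 81.68589782714844)
side board [ 541.4 -147.7  108.1] [-0.384  0.058  0.921] tilt 0.399 yaw -0.15 0.75 1010
red 56 [ 503.8 -307.4  144.4] [ 496. -311.  131.] [ 519. -301.  148.] px 234.5 199.4 229 243 196 206
frame rect ((-11.167266845703125, -3.8933868408203125), (130.18954467773438, 194.4274139404297), 82.51808166503906) centre [ 531.  -151.5  104. ]
base 2864 [ 390.1234  -292.56137] [649.86755 -80.90962] ((522.0950317382812, -182.10186767578125), (213.2509002685547, 254.37893676757812), 86.49584197998047)
```

```bash
cat > ov.py <<'E'
from h import *
def ov(o,yaw,t,lb,name,half=(60,45)):
    R=np.array([[np.cos(yaw),-np.sin(yaw),0],[np.sin(yaw),np.cos(yaw),0],[0,0,1]])
    w=lambda p:R@np.array(p,float)+[o[0],o[1],0]
    T=lambda p:(p[0]*np.cos(t)-p[2]*np.sin(t),p[1],100+p[0]*np.sin(t)+p[2]*np.cos(t))
    box=lambda x0,x1,y0,y1,z:[(x0,y0,z),(x1,y0,z),(x1,y1,z),(x0,y1,z)]
    L=[(box(-75,75,-108,108,16),(0,255,255)),([T(p) for p in box(-98,98,-60,60,6)],(0,255,0)),([T(p) for p in box(88,98,-51,51,6)],(255,0,255)),
       ([(14*np.cos(a),-162+lb,132+14*np.sin(a)) for a in np.arange(0,6.28,.3)],(255,255,0)),(box(-15,15,-120,-98,148),(255,255,255)),(box(-6,6,-78,-66,148),(200,200,200))]
    out=[]
    for n in("top","side"):
        c=env.read_camera(n); u,v=np.round(proj(c,w((0,-30,80)))).astype(int); h,k=half
        im=cv2.resize(np.ascontiguousarray(c["color"][v-k-15:v+k+15,u-h:u+h,::-1]),None,fx=400/(2*h),fy=400/(2*h),interpolation=cv2.INTER_CUBIC)
        s=400/(2*h)
        for P,col in L:
            q=np.array([proj(c,w(p)) for p in P]); q=(q-[u-h,v-k-15]+.5)*s
            cv2.polylines(im,[np.round(q).astype(np.int32)],True,col,1)
        out.append(im)
    cv2.imwrite(name,np.hstack(out))
E
python3 -c "
from ov import *
ov((530,-154),-.145,.40,.002*1000,'pics/ov1.png')"
```

```text
(no output)
```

View pics/ov1.png

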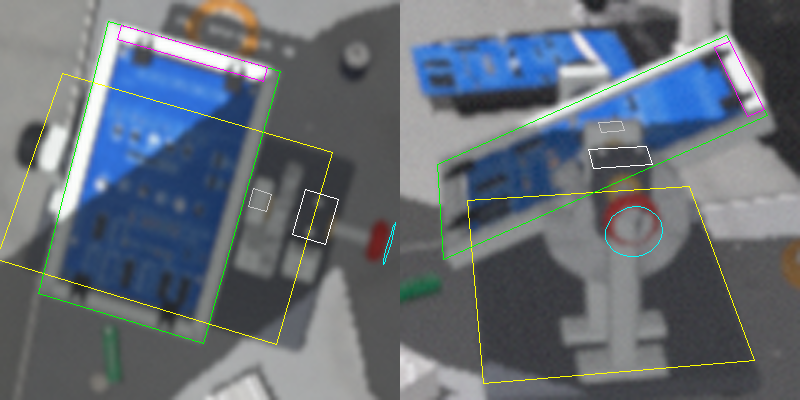

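The overlay puts the frame and far bar within about 2 mm: origin about (530,-153), yaw -0.145, tilt 0.40. The button face is near (505,-310). I'll close the fingers, turn the tool to the holder's axes and move above the far bar.

Request:
jog_arm([
  [0, 0, -9.2, 0, 0, 0, 0],
  [0, 0, -9.2, 0, 0, 0, 0],
  [0, 0, -9.2, 0, 0, 0, 0],
  [0, 0, -9.2, 0, 0, 0, 0],
  [0, 0, -9.2, 0, 0, 0, 0],
  [0, 0, -9.2, 0, 0, 0, 0],
  [0, 0, 0, 0, 0, 0, 0],
])

```text
t: 2.08
eef_pos: [278.5, -559.5, 292.3]
tcp_rot: [3.142, 0.0, 1.424]
ft_force: [-0.7, -0.1, -0.6]
opening: 0.322
grip_force: 0.0
```

Request:
jog_arm([
  [0, 0, 0, 22, 14, 0, 0],
  [0, 0, 0, 44, 28.5, 0, 0],
  [0, 0, 0, 44, 28.5, 0, 0],
  [0, 0, 0, 44, 28.5, 0, 0],
  [0, 0, 0, 44, 28.5, 0, 0],
  [0, 0, 0, 44, 28.5, 0, 0],
  [0, 0, 0, 44, 28.5, 0, 0],
  [0, 0, 0, 44, 28.5, 0, 0],
  [0, 0, 0, 44, 28.5, 0, 0],
  [0, 0, 0, 44, 28.5, 0, 0],
])

```text
t: 3.32
eef_pos: [607.7, -182.4, 292.4]
tcp_rot: [3.141, -0.0, 1.423]
ft_force: [0.7, -0.5, -0.1]
opening: 0.003
grip_force: 0.0
```

```bash
cat > st.py <<'E'
from h import *
s=env.state(); yaw=-.145; o=np.array([530,-153.])
p=np.array(s["eef_pos"]); d=p[:2]-o; c,sn=np.cos(yaw),np.sin(yaw)
print("t",round(s["t"],2),"holder xy of tip",np.round([c*d[0]+sn*d[1],-sn*d[0]+c*d[1]],1),"tip z",round(p[2]-env.nose_length,1),"rot",np.round(s["tcp_rot"],3),"F",np.round(s["ft_force"],1),s["opening"])
E
python3 st.py
```

```text
t 3.33 holder xy of tip [ 81.1 -17.9] tip z 214.8 rot [ 3.141 -0.     1.423] F [ 0.7 -0.5 -0.1] 0.0034586068371299183
```

Request:
jog_arm([
  [0, 0, 0, 18, 14, 10, 0],
  [0, 0, 0, 0, 0, 25, 0],
  [0, 0, 0, 0, 0, 20, 0],
  [0, 0, 0, 0, 0, 3, 0],
  [0, 0, 0, 0, 0, 0, 0],
])

```text
t: 3.95
eef_pos: [623.2, -169.5, 234.5]
tcp_rot: [3.141, 0.0, 1.424]
ft_force: [-0.8, 0.4, 0.8]
opening: 0.003
grip_force: 0.0
```

```bash
python3 st.py; python3 -c "
from ov import *
ov((530,-153),-.145,.40,3,'pics/ov2.png')"
```

```text
t 3.95 holder xy of tip [94.6 -2.9] tip z 156.9 rot [3.141 0.    1.424] F [-0.8  0.4  0.8] 0.0032612072015449573
```

View pics/ov2.png

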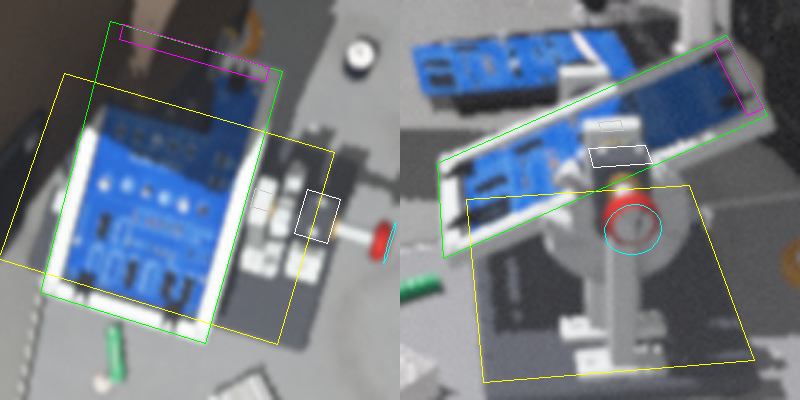

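Run:
```python
from h import *
c=env.read_camera("side"); im=np.ascontiguousarray(c["color"][...,::-1])
p=np.array(env.state()["eef_pos"]); t=p-[0,0,env.nose_length]
for q,col in((p,(0,255,0)),(t,(0,0,255))):
    u,v=proj(c,q); print(u,v); cv2.circle(im,(round(u),round(v)),2,col,-1)
cv2.imwrite("pics/side2.png",cv2.resize(im,(800,600)))
```

```text
275.47685485194984 114.2153597980397
273.9866967777343 153.0106769485386
```

View pics/side2.png

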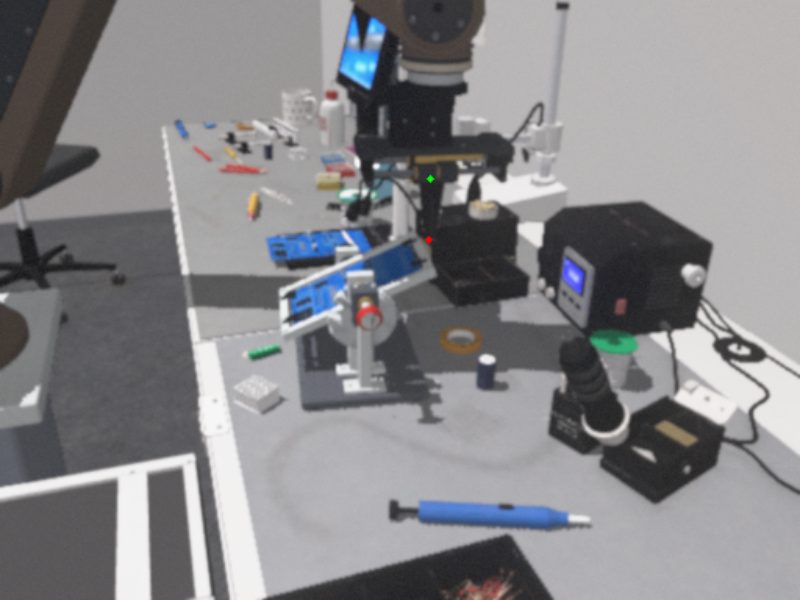

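The tip (428,240) is over the far bar's outer edge as calibrated. I'll go down to contact.

Request:
jog_arm([
  [0, 0, 0, 1, 0, 6, 0],
  [0, 0, 0, 1, 0, 4, 0],
  [0, 0, 0, 1, 0, 3, 0],
  [0, 0, 0, 0, 0, 3, 0],
  [0, 0, 0, 0, 0.5, 3, 0],
  [0, 0, 0, 0, 0, 0, 0],
])

```text
t: 4.85
eef_pos: [624.4, -166.6, 215.2]
tcp_rot: [3.141, 0.0, 1.425]
ft_force: [1.6, -1.0, -0.6]
opening: 0.006
grip_force: 0.7
```

```bash
python3 st.py
```

```text
t 4.85 holder xy of tip [95.4  0.2] tip z 137.6 rot [3.141 0.    1.425] F [ 1.6 -1.  -0.6] 0.006254433144580623
```

```bash
cat > tilt.py <<'E'
from fit import *
c=env.read_camera("side"); W=cloud(c); b,r=blue_red(c)
k=b&(W[...,2]>55)&(W[...,2]<170)&(abs(W[...,0]-520)<110)&(abs(W[...,1]+170)<100)
m,nn,s,N=plane(W[k]); print("board",m.round(1),nn.round(3),"tilt",np.arctan2(-nn[:2]@[np.cos(-.145),np.sin(-.145)],nn[2]).round(3),s.round(2),N)
k=r&(W[...,2]>90)&(W[...,2]<170)&(abs(W[...,0]-510)<60)&(abs(W[...,1]+300)<60)
print("red",np.median(W[k],0).round(1),k.sum())
E
python3 tilt.py
```

```text
board [ 536.3 -147.   105.8] [-0.384  0.057  0.921] tilt 0.399 0.74 1017
red [ 505.5 -306.3  144.3] 74
```

Run:
```python
from h import *
c=env.read_camera("side"); im=np.ascontiguousarray(c["color"][120:195,225:325,::-1]); im=cv2.resize(im,(800,600),interpolation=cv2.INTER_CUBIC)
p=np.array(env.state()["eef_pos"]); t=p-[0,0,env.nose_length]
for q,col in((t,(0,0,255)),):
    u,v=proj(c,q); cv2.circle(im,(round((u-225)*8),round((v-120)*8)),3,col,-1)
cv2.imwrite("pics/side3.png",im)
W=cloud(c); d=np.abs(W-t); k=(d[...,0]<40)&(d[...,1]<25)&(W[...,2]>115)&(W[...,2]<200)
for z in range(115,200,6):
    P=W[k&(W[...,2]>=z)&(W[...,2]<z+6)]
    if len(P): print(z,len(P),P[:,0].min().round(),P[:,0].max().round(),P[:,1].min().round(),P[:,1].max().round())
```

```text
121 7 585.0 589.0 -171.0 -144.0
127 84 585.0 603.0 -191.0 -142.0
133 40 596.0 610.0 -186.0 -142.0
139 44 602.0 628.0 -191.0 -144.0
145 42 606.0 629.0 -190.0 -143.0
151 28 617.0 631.0 -179.0 -157.0
157 29 616.0 631.0 -179.0 -159.0
163 31 616.0 633.0 -180.0 -161.0
169 32 615.0 632.0 -181.0 -153.0
175 37 614.0 634.0 -180.0 -154.0
181 37 614.0 633.0 -180.0 -158.0
187 41 614.0 636.0 -180.0 -160.0
193 44 613.0 635.0 -182.0 -152.0
199 9 613.0 635.0 -178.0 -154.0
```

View pics/side3.png

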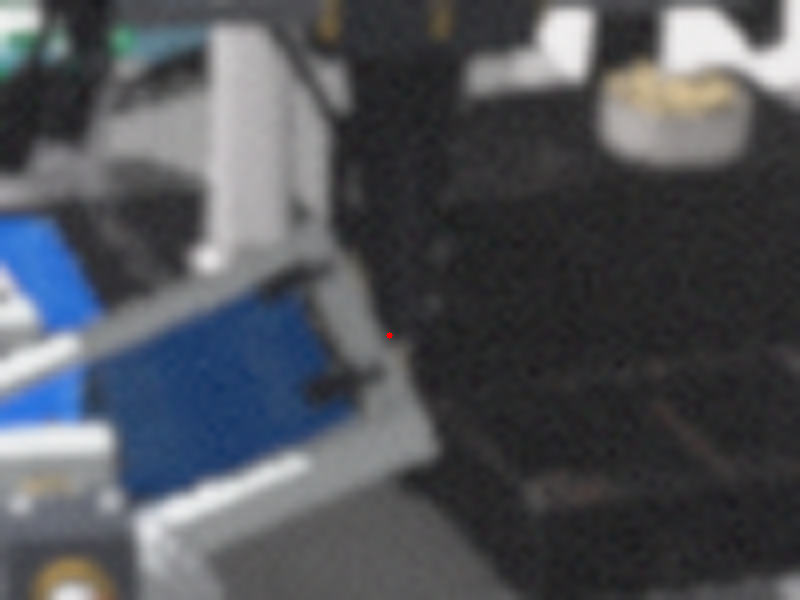

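The finger tapers: at the tip (390,335) it is about 14 mm wide, so it is standing just outside the bar. I'll raise it, move 7 mm inward and press again.

Request:
jog_arm([
  [0, 0, 0, 0, 0, -8, 0],
  [0, 0, 0, 0, 0, -6, 0],
  [0, 0, 0, 0, -7, 0, 0],
  [0, 0, 0, 0, 0, 4, 0],
  [0, 0, 0, 0, 0, 3, 0],
  [0, 0, 0, 0, 0.5, 3, 0],
  [0, 0, 0, 0, 0.7, 3, 0],
  [0, 0, 0, 0, 0.7, 3, 0],
])

```text
t: 5.95
eef_pos: [620.0, -165.9, 213.7]
tcp_rot: [3.139, 0.0, 1.425]
ft_force: [5.8, 0.8, 5.1]
opening: 0.002
grip_force: 4.1
```

```bash
python3 st.py; python3 tilt.py
```

```text
t 5.95 holder xy of tip [91.   0.2] tip z 136.1 rot [3.139 0.    1.425] F [5.8 0.8 5.1] 0.0016502798627963055
board [ 535.9 -147.8  105.4] [-0.306  0.047  0.951] tilt 0.315 0.77 1041
red [ 505.2 -306.4  144.3] 76
```

Contact confirmed: tilt is 0.315 and tip z 136.1, which matches the bar's geometry. I'll keep pressing along the arc.

Request:
jog_arm([
  [0, 0, 0, 0, 1.5, 3, 0],
  [0, 0, 0, 0, 1, 3, 0],
  [0, 0, 0, 0, 0.9, 3, 0],
  [0, 0, 0, 0, 0.8, 3, 0],
  [0, 0, 0, 0, 0.6, 3, 0],
  [0, 0, 0, 0, 0.5, 3, 0],
])

```text
t: 6.75
eef_pos: [624.2, -166.7, 194.9]
tcp_rot: [-3.141, 0.0, 1.425]
ft_force: [1.8, -0.0, 3.6]
opening: 0.005
grip_force: 1.5
```

```bash
python3 st.py; python3 tilt.py
```

```text
t 6.75 holder xy of tip [95.2  0.1] tip z 117.3 rot [-3.141  0.     1.425] F [ 1.8 -0.   3.6] 0.004561940050315004
board [ 534.7 -148.9  104.5] [-0.111  0.017  0.994] tilt 0.112 0.77 1057
red [ 505.7 -306.1  143.9] 75
```

Request:
jog_arm([
  [0, 0, 0, 0, 0.7, 3, 0],
  [0, 0, 0, 0, 0.6, 3, 0],
  [0, 0, 0, 0, 0.5, 2.5, 0],
  [0, 0, 0, 0, 0.2, 1.5, 0],
  [0, 0, 0, 0, 0, 0, 0],
])

```text
t: 7.42
eef_pos: [626.4, -166.8, 185.0]
tcp_rot: [-3.142, -0.0, 1.425]
ft_force: [0.2, -0.2, -0.5]
opening: 0.005
grip_force: 0.0
```

```bash
python3 st.py; python3 tilt.py
```

```text
t 7.42 holder xy of tip [97.3  0.3] tip z 107.4 rot [-3.142 -0.     1.425] F [ 0.2 -0.2 -0.5] 0.005169644095821421
board [ 533.4 -149.4  104.3] [-0.007 -0.001  1.   ] tilt 0.007 0.74 1028
red [ 505.3 -306.7  143.9] 75
```

Request:
jog_arm([
  [0, 0, 0, 0, 0, 0.8, 0],
  [0, 0, 0, 0, 0, 0, 0],
  [0, 0, 0, 0, 0, -15, 0],
  [0, 0, 0, 0, 0, -30, 0],
  [0, 0, 0, 0, 0, -25, 0],
  [0, 0, 0, 0, 0, 0, 0],
])

```text
t: 8.22
eef_pos: [626.8, -167.0, 257.1]
tcp_rot: [3.137, 0.001, 1.425]
ft_force: [-0.2, -0.0, -0.8]
opening: 0.005
grip_force: 0.0
```

Request:
jog_arm([
  [0, 0, 0, -20, -10, 0, 0],
  [0, 0, 0, -40, -20, 0, 0],
  [0, 0, 0, -40, -20, 0, 0],
  [0, 0, 0, -40, -20, 0, 0],
  [0, 0, 0, -40, -20, 0, 0],
  [0, 0, 0, -15, -8, 0, 0],
  [0, 0, 0, 0, 0, 0, 0],
  [0, 0, 0, 0, 0, 0, 0],
])

```text
t: 9.22
eef_pos: [501.5, -344.8, 254.2]
tcp_rot: [-3.141, -0.0, 1.426]
ft_force: [0.6, 0.6, 0.7]
opening: 0.002
grip_force: 0.0
```

```bash
python3 st.py; python3 tilt.py; sed 's/side/top/' tilt.py | python3 -
```

```text
t 9.22 holder xy of tip [  -0.5 -193.9] tip z 176.6 rot [-3.141 -0.     1.426] F [0.6 0.6 0.7] 0.0015869262820308867
board [ 530.2 -152.9  104.2] [-0.004  0.     1.   ] tilt 0.004 0.72 885
red [ 503.9 -306.3  144.1] 70
board [ 555.9 -153.9  101.9] [-0.006  0.002  1.   ] tilt 0.007 1.14 1674
red [nan nan nan] 0
  return _methods._mean(a, axis=axis, dtype=dtype,
  ret = um.true_divide(
```

The board is level (tilt about 0.005). I'll lower beside the button and push it toward the holder's +y.

Request:
jog_arm([
  [0, 0, 0, 0, 0, 15, 0],
  [0, 0, 0, 0, 0, 25, 0],
  [0, 0, 0, 0, 0, 13, 0],
  [0, 0, 0, 0, 0, 0, 0],
  [0, 0, 0, 10, 0, 0, 0],
  [0, 0, 0, 8, 0, 0, 0],
  [0, 0, 0, 4, 0, 0, 0],
  [0, 0, 0, 3, 0, 0, 0],
  [0, 0, 0, 3, 0, 0, 0],
  [0, 0, 0, 3, 0, 0, 0],
])

```text
t: 10.58
eef_pos: [505.7, -315.0, 201.6]
tcp_rot: [3.141, 0.0, 1.425]
ft_force: [0.2, -2.6, 1.4]
opening: 0.004
grip_force: 1.0
```

```bash
python3 st.py; python3 tilt.py
```

```text
t 10.57 holder xy of tip [  -0.6 -163.8] tip z 124.0 rot [3.141 0.    1.425] F [ 0.2 -2.6  1.4] 0.003948420406401012
board [ 530.  -155.4  104.2] [-0.004  0.003  1.   ] tilt 0.004 0.73 822
red [ 498.7 -298.3  139.6] 22
```

Request:
jog_arm([
  [0, 0, 0, 2.5, 0, 0, 0],
  [0, 0, 0, 2.5, 0, 0, 0],
  [0, 0, 0, 2.5, 0, 0, 0],
  [0, 0, 0, 2.5, 0, 0, 0],
  [0, 0, 0, 2.5, 0, 0, 0],
  [0, 0, 0, 2.5, 0, 0, 0],
])

```text
t: 11.38
eef_pos: [507.8, -299.9, 201.4]
tcp_rot: [3.141, 0.0, 1.425]
ft_force: [0.4, -2.3, 1.1]
opening: 0.006
grip_force: 1.0
```

Request:
jog_arm([
  [0, 0, 0, 2, 0, 0, 0],
  [0, 0, 0, 1.5, 0, 0, 0],
  [0, 0, 0, 0, 0, 0, 0],
])

```text
t: 11.75
eef_pos: [508.3, -296.6, 201.4]
tcp_rot: [3.141, 0.0, 1.425]
ft_force: [1.0, -2.7, 0.8]
opening: 0.004
grip_force: 1.2
```

```bash
python3 st.py; python3 tilt.py
```

```text
t 11.75 holder xy of tip [  -0.7 -145.2] tip z 123.8 rot [3.141 0.    1.425] F [ 1.  -2.7  0.8] 0.004334915938626693
board [ 531.8 -151.8  104.2] [-0.005  0.     1.   ] tilt 0.005 0.75 935
red [ 501.6 -278.9  138.2] 22
```

Request:
jog_arm([
  [0, 0, 0, 1, 0, 0, 0],
  [0, 0, 0, 1, 0, 0, 0],
])

```text
t: 12.05
eef_pos: [508.4, -296.2, 201.6]
tcp_rot: [3.141, 0.003, 1.426]
ft_force: [-3.3, -16.9, -1.0]
opening: 0.003
grip_force: 8.7
```

Request:
jog_arm([
  [0, 0, 0, 0.7, 0, 0, 0],
  [0, 0, 0, 0, 0, 0, 0],
])

```text
t: 12.3
eef_pos: [508.5, -295.9, 201.6]
tcp_rot: [3.14, 0.003, 1.425]
ft_force: [-2.4, -15.9, -1.3]
opening: 0.004
grip_force: 8.0
```

The force rose sharply to 17 N, so the button has hit a stop. I'll back off and check.

Request:
jog_arm([
  [0, 0, 0, -3, 0, 0, 0],
  [0, 0, 0, -15, 0, 0, 0],
  [0, 0, 0, -25, 0, -5, 0],
  [0, 0, 0, -15, 0, -40, 0],
  [0, 0, 0, -40, 0, -40, 0],
  [0, 0, 0, -40, 0, -20, 0],
  [0, 0, 0, -40, 0, 0, 0],
  [0, 0, 0, -40, 0, 0, 0],
  [0, 0, 0, 0, 0, 0, 0],
])

```text
t: 13.42
eef_pos: [475.3, -513.0, 306.0]
tcp_rot: [-3.141, 0.0, 1.422]
ft_force: [0.6, 0.2, -0.0]
opening: 0.003
grip_force: 0.0
```

```bash
python3 st.py; python3 tilt.py; sed 's/side/top/' tilt.py | python3 - ; python3 -c "
from ov import *
ov((530,-153),-.145,.0,30,'pics/ov3.png',(45,34))"
```

```text
t 13.43 holder xy of tip [  -2.1 -364.1] tip z 228.4 rot [-3.141  0.     1.422] F [ 0.6  0.2 -0. ] 0.003454091272452333
board [ 510.1 -144.1  104.1] [-0.005  0.     1.   ] tilt 0.005 0.73 601
red [ 508.  -280.4  143.8] 70
board [ 530.1 -153.6  101.8] [-0.005  0.001  1.   ] tilt 0.005 1.17 2436
red [ 509.8 -277.   144.7] 42
```

View pics/ov3.png

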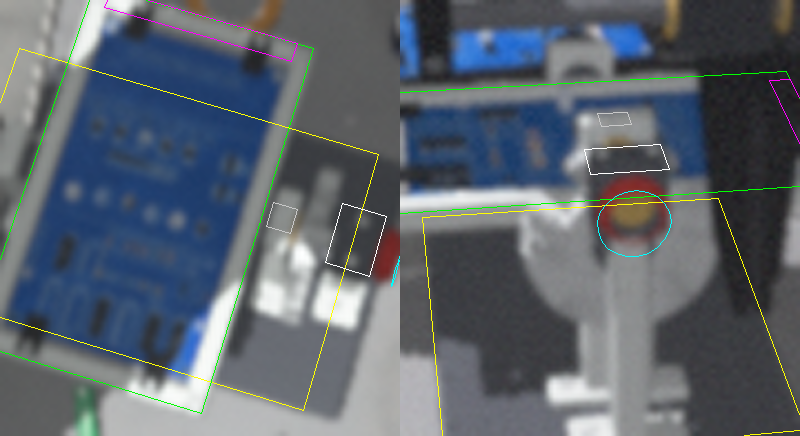

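The button now sits against the guide block: red at (388,255) in the top crop, after about 27 mm of travel to a hard stop. The board is level and the holder hasn't moved.

```bash
python3 -c "
from cell import env
print(env.job_done())"
```

```text
the job is handed in; nothing more can be done
None
```

I pressed the far bar down until the board was level (measured tilt about 0.005 rad), pushed the red button in until it hit a hard stop after about 27 mm, and handed the job in at about 13.5 s with the hand clear; no verdict was shown.

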